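Put the stray cotton reel away in the sewing tin

TASK

Put the cotton reel that stands loose on the worktop beside the sewing tin (not the one in the tray) away in the tin: swing the tin's hinged lid open past upright, stand the reel upright on the tin's floor beside the reel already kept in there, and shut the lid fully again. The reel already in the tin must stay in it, standing, and the tape measure must be left where it lies.

Things in the scene. Friction and masses are not known exactly. Their poses are not given: they have to be found in the camera images.
- tin: Dark green sewing tin, hinged lid; stands on the worktop, does not shift. Origin: centre of its underside; z up; front faces its -x, hinge at the back (+x), y along its length. In its frame (mm): outside x -39..42, y -59..59, 46 high when shut. Inside x -35..39, y -55..55, floor 1.6 above the worktop; walls 2 thick, 36 high; the lid's underside is 44 up when shut.
- tin_lid (a joint): Lid angle, rad: 0 shut, 1.57 upright, stops at 1.95 leaning back. Hinged about the tin's y axis. Lid 46 g; the hinge is snug (0.035 N m, damping 0.05 N m s/rad): the lid stays at any angle where it is left. It is a flat plate (top face 46 mm above the worktop when shut) with a 9 mm skirt at front and sides; no latch.
- tin_hinge (a point): Middle of the lid's hinge line at the back of the tin: x +42, y 0, z +37 mm in the tin's frame. Its axes are the tin's.
- tab_edge (a point): Middle of the outer edge of the bare steel thumb tab on the lid's front; moves with the lid. The tab juts 17 mm level from the shut lid's front, 36 mm wide (along y), 3 mm thick, its rolled edge 5 mm thick. Shut: edge at x -57.5, y 0, z 41 mm in the tin's frame, underside 38 mm above the worktop, free below. Pry it up from below with tilted fingertips, or pinch its sides.
- reel: The stray wooden cotton reel wound with thread, standing on the bare worktop left or right of the tin (another stands in the low sewing tray at the far right; that one is not meant): 30 mm across its round flanges, slightly less at the thread, 38 mm high, about 18 g. Origin: centre of its underside; z up along its axis.
- stored: A like cotton reel (30 mm across, 38 mm high, 18 g) that stands loose and upright on the floor inside the tin, somewhere along its length, hidden until the lid is open. Origin: centre of its underside; z up.
- tape: Sewing tape measure in a round flat case, lying on the worktop on the other side of the tin from the stray reel: 52 x 96 mm with its short pulled-out tongue of tape, 21 mm high, 70 g. The round case (50 mm across) is centred 22 mm along its own +y from its origin. A bystander.
Mind the look-alikes: they are no part of the job. What is meant by the reel is not black or orange, and is the smaller of those in its own colour.

How it is judged:
On the way, in this order (a step that is already met when the one before it is completed fails the run):
1. the lid is swung open past upright (value of joint tin_lid above 1.58 rad), for 0.2 s.
2. the reel stands in the open tin, let go (value of joint tin_lid above 1 rad and x of reel in the frame of tin between -0.036 and 0.039 m and y of reel in the frame of tin between -0.056 and 0.056 m and z of reel in the frame of tin below 0.006 m and angle between reel's own z axis and vertical below 0.15 rad and contact force between the fingers and reel below 0.05 N), for 0.2 s.
At the end, for the whole second after the job is handed in: The lid is shut to within 0.04 rad; both reels stand on the floor inside the tin (underside less than 6 mm above the tin's underside, tilted less than 0.15 rad), at rest; the tape measure lies within 20 mm of where it was (value of joint tin_lid below 0.04 rad and x of reel in the frame of tin between -0.036 and 0.039 m and y of reel in the frame of tin between -0.056 and 0.056 m and z of each of reel, stored in the frame of tin below 0.006 m and angle between each of reel, stored's own z axis and vertical below 0.15 rad and x of stored in the frame of tin between -0.036 and 0.039 m and y of stored in the frame of tin between -0.056 and 0.056 m and linear speed of reel below 0.02 m/s and distance of tape from where it was at the start of the episode below 0.02 m); the robot touches nothing.
It fails at once if the tape measure is pushed away (distance of tape from where it was at the start of the episode above 0.02 m).
It fails at once if the reel kept in the tin is thrown out or knocked over (z of stored in the frame of tin above 0.03 m or angle between stored's own z axis and vertical above 0.8 rad).
It also fails if it takes over 72 s, if anything falls off the work surface, if the arm or the gripper's body presses on something with over 40 N, if the wrist force passes 120 N, or if a joint passes its speed limit or range.

ROBOT

A 7-joint arm with a two-finger parallel gripper is mounted at the origin on a cart in front of the work surface, level with it; the furniture and walls round the work are solid. World frame = base frame: x ahead of the robot, y to its left, z up, the work surface at z = 0. Lengths are in m, angles in rad, forces in N, time in s.
With the tool pointing down it reaches from about 0.4 to 0.9 m from the base axis. Payload 5.6 kg.
Tool frame: the origin (TCP) lies between the finger pads; the fingertips stand 14 mm ahead of it and the grasp point (between the pads) lies 5 mm behind it; z points along the fingers, y is the line along which they close (so a half turn about z gives the same grasp; the last joint's range is limited). The gripper opens to 92 mm and grips with 3 to 60 N. Pads are 20 mm wide; open, the fingers measure 128 mm over their backs; the gripper's body (75 mm by 189 mm) begins 69 mm behind the grasp point.
Start: joints at [-1.366, 0.468, -0.012, 1.603, 0.006, 1.071, -0.056], TCP at [0.159, 0.63, 0.229] pointing down, gripper open.
Joint ranges: [-2.53, 2.53], [-0.31, 2.02], [-1.57, 1.55], [0.28, 2.44], [-1.29, 4.43], [0.15, 1.84], [-2.92, 2.92]. Speed limits (rad/s): [2.57, 2.57, 3.14, 3.14, 3.14, 3.14, 3.14].

INTERFACE

Orientations are given as a unit quaternion [w, x, y, z].
In Python, from plant import robot, imaging, workorder gives the robot as it stands. The module is installed in compiled form; this text tells all that it offers.
- The arm moves only by the shell command python3 -m crank 'ROWS'. ROWS is a JSON object of lists of equal length, an entry for each row: "angular": the turn, a rotation vector about the tool's x, y, z in degrees, a list of three; "dp": the shift along the tool's x, y, z in m, a list of three; "gripper": the gripper command: -1 is fully open, 1 is shut, values between are in proportion. In form: {"angular": [[wx, wy, wz], ...], "dp": [[dx, dy, dz], ...], "gripper": [gripper, ...]}. A call has 1 to 20 rows; each row shifts and turns the commanded pose from where the row before left it, along the tool's axes as they then stand; what a row does not reach is not made up. A row lasts 1/12 s, in which the tool goes at most 41.7 mm and 7.16 degrees, less where a joint would pass 70% of its speed; a pose out of reach is approached as far as the arm can. A call with a gripper value outside its range is refused whole. The fingers move at their own pace and stop on an object; the grip force is fixed at half the most. Time passes only in rows, so rows that do not move let the fingers close. It gives the time, the measured TCP pose, the force, the opening and the grip force at its end, in the units of the state.
- robot.get_obs(): the state, without advancing time (a new reading comes with each control period).
- imaging.grab_frame(name): name is "scene" or "top"; returns a dict with "pixels" (400x640x3 uint8, red, green, blue), "camera_matrix" (3x3 intrinsics, pixels), "R" (3x3) and "t" (3): a world point X has camera coordinates R X + t. Camera axes: x right, y down, z forward; pixel columns grow to the right and rows downward; lengths in m; the calibration is good to about 2 mm. A picture is of the moment at which its call begins. There is no depth.
- workorder.close_job(): hands the job in; it is judged then, once.
The state is a dict: "t": time; "qpos": joint angles; "qvel": joint speeds; "effort": joint torques, N m; "tool_pos": TCP position; "eef_rot": TCP orientation; "ft_force": force on the tool from outside, world axes, zero at the start; "wrist_torque": the same for the moment, N m; "grip_width": finger opening in m; "grasp_force": force on a finger pad.
Only numpy, scipy, OpenCV 4.12 (cv2) and the standard library are available. Lean on these libraries where they do the work, as an engineer would, in place of code of your own. Each camera call takes 0.05 s, during which the arm holds its last target. There are 200 camera calls.

## Working session

There is one attempt and no reset: what is moved stays moved. The work goes in short steps, Python scripts to look and compute and a shell command to move; the robot and the scene stay as the last step left them, time stands still between calls to the robot, and variables do not carry over. Pictures are saved under pics/ and viewed, at most 10 in all, crops included, and the job is handed in when it is done.

```bash
mkdir -p pics; cat > h.py <<'E'
import numpy as np, cv2
from plant import robot, imaging, workorder
def grab(n,f=None):
    d=imaging.grab_frame(n)
    if f: cv2.imwrite('pics/'+f,d['pixels'][:,:,::-1])
    np.savez('cam_%s.npz'%n,K=d['camera_matrix'],R=d['R'],t=d['t'],px=d['pixels'])
    return d
def ray(n,uv,z):
    d=np.load('cam_%s.npz'%n);K,R,t=d['K'],d['R'],np.ravel(d['t'])
    c=-R.T@t; v=R.T@np.linalg.inv(K)@np.array([uv[0],uv[1],1.]); return c+v*(z-c[2])/v[2]
def proj(n,X):
    d=np.load('cam_%s.npz'%n); p=d['K']@(d['R']@np.array(X,float)+np.ravel(d['t'])); return p[:2]/p[2]
E
python3 - <<'E'
from h import *
for n in('scene','top'):
    d=grab(n,n+'0.png'); print(n,d['camera_matrix'].round(1).tolist(),(-d['R'].T@np.ravel(d['t'])).round(3),d['R'].round(2).tolist())
o=robot.get_obs();print(o)
E
```

```text
scene [[485.3, 0.0, 320.4], [0.0, 485.3, 196.0], [0.0, 0.0, 1.0]] [-0.145 -0.591  0.41 ] [[0.42, -0.91, -0.01], [-0.39, -0.18, -0.9], [0.82, 0.39, -0.43]]
top [[460.9, 0.0, 325.7], [0.0, 460.9, 203.3], [0.0, 0.0, 1.0]] [ 0.395 -0.273  0.95 ] [[-0.0, -1.0, 0.0], [-0.99, 0.0, -0.16], [0.16, -0.0, -0.99]]
{'t': 0.1, 'qpos': array([-1.36598165,  0.46832886, -0.01158968,  1.60349437,  0.00603905,
        1.07142767, -0.05631117]), 'qvel': array([-0.00023827, -0.00092565,  0.0007597 , -0.00395194,  0.00117644,
       -0.00020041, -0.00150328]), 'effort': array([ 6.24761960e-04, -5.21646094e+01, -1.26793172e-02, -2.44370645e+01,
       -5.68374374e-02,  1.39628694e-02,  5.79879952e-05]), 'tool_pos': array([0.15939626, 0.62964121, 0.2277252 ]), 'eef_rot': array([-2.22168655e-05,  1.23624630e-01,  9.92328721e-01, -8.12206177e-04]), 'ft_force': array([-0.67497983,  0.74488351, -0.17135096]), 'wrist_torque': array([ 0.05040457,  0.02102075, -0.03483964]), 'grasp_force': 0.0, 'grip_width': 0.09236815671549366}
```

View pics/top0.png

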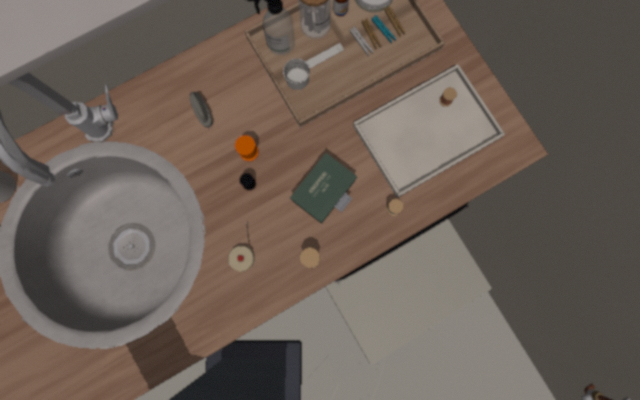

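View pics/scene0.png

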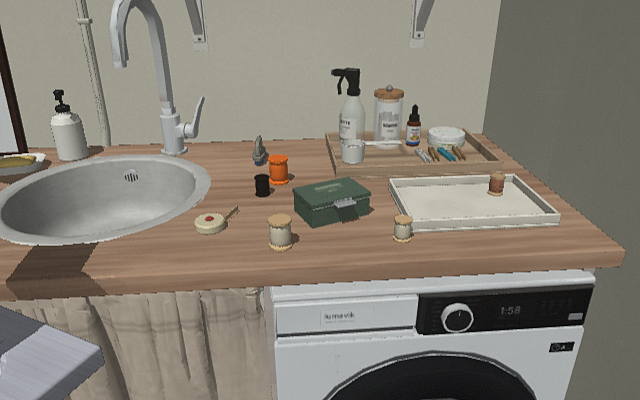

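The top view shows the tin at about (323,187) with its grey tab at (342,202) facing lower right. The two pale reels are a larger one at (310,258) and a smaller one at (396,206); the smaller is the target. The tape is at (240,258).

```bash
python3 - <<'E'
from h import *
d=np.load('cam_top.npz');px=d['px']
c=px[140:290,220:420][:,:,::-1]
cv2.imwrite('pics/crop0.png',cv2.resize(c,None,fx=4,fy=4,interpolation=cv2.INTER_CUBIC))
hsv=cv2.cvtColor(px,cv2.COLOR_RGB2HSV)
m=((hsv[...,0]>60)&(hsv[...,0]<100)&(hsv[...,1]>50)).astype(np.uint8);m[:,:280]=0;m[:140]=0;m[235:]=0;m[:,370:]=0
r=cv2.minAreaRect(cv2.findNonZero(m));b=cv2.boxPoints(r);print(r,b.tolist())
for p in b: print(ray('top',p,.046).round(4))
for n,uv,z in(('top small',(396,206),.038),('big',(310,258),.05),('tape',(240,258),.021)): print(n,ray('top',uv,z).round(4))
E
```

```text
((329.85003662109375, 187.8655548095703), (2.62673282623291, 33.12099075317383), 28.88658332824707) [[320.7000732421875, 201.73109436035156], [336.7000732421875, 172.73109436035156], [339.0, 174.00001525878906], [323.0, 203.00001525878906]]
[ 0.5496 -0.2646  0.046 ]
[ 0.6087 -0.2967  0.046 ]
[ 0.6061 -0.3013  0.046 ]
[ 0.5471 -0.2691  0.046 ]
top small [ 0.5421 -0.4155  0.038 ]
big [ 0.4381 -0.2438  0.05  ]
tape [ 0.4397 -0.1027  0.021 ]
```

View pics/crop0.png

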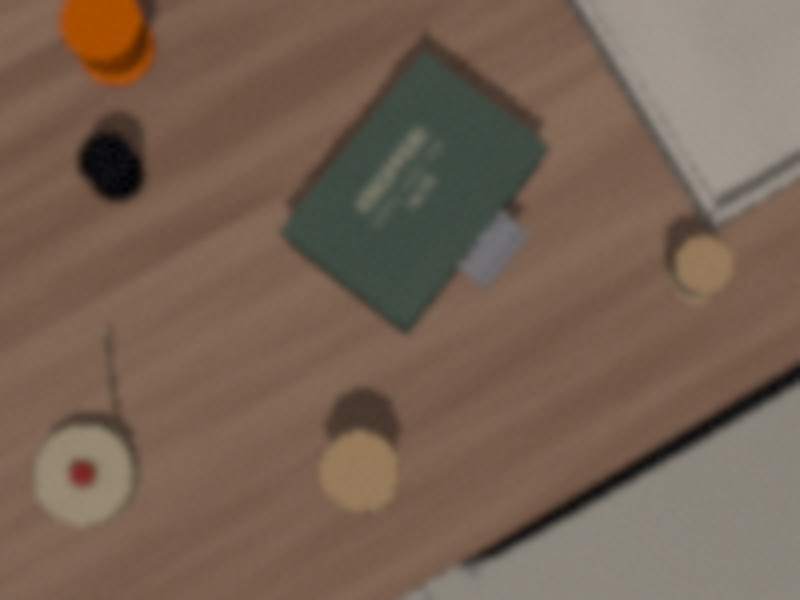

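The crop shows the lid corners at crop px (425,50), (547,148), (405,330) and (285,230), the tab edge at (527,237) to (490,286), and the small reel top at (703,265), right in front of the tray corner. The faucet spout tip is at (50,180) in top and (118,65) in scene.

```bash
cat >> h.py <<'E'
from scipy.spatial.transform import Rotation as Ro
def crop(p): return (np.array(p)+.5)/4-.5+[220,140]
def tri(u1,u2):
    a0,a1=ray('top',u1,0),ray('top',u1,.4);b0,b1=ray('scene',u2,0),ray('scene',u2,.4)
    A=np.c_[a1-a0,-(b1-b0)];s=np.linalg.lstsq(A,b0-a0,rcond=None)[0];p=a0+A[:,0]*s[0];q=b0-A[:,1]*s[1];return (p+q)/2,np.linalg.norm(p-q)
E
python3 - <<'E'
from h import *
C=[ray('top',crop(p),.046) for p in((425,50),(547,148),(405,330),(285,230))]
for p in C: print(p.round(4))
print('sides',[np.linalg.norm(C[i]-C[(i+1)%4]).round(4) for i in range(4)])
c=sum(C)/4; 
yv=(C[3]+C[0]-C[1]-C[2]); xv=C[0]+C[0]*0+C[1]*0
# back edge = C0-C3 , front = C1-C2 ; tin +x from front to back
f=(C[1]+C[2])/2;b=(C[0]+C[3])/2; X=(b-f)/np.linalg.norm(b-f); L=(C[0]-C[1])+(C[3]-C[2]); Wd=(C[0]-C[3])+(C[1]-C[2])
print('yaw deg',np.degrees(np.arctan2(L[1],L[0])),'from length',np.degrees(np.arctan2(Wd[1],Wd[0])))
print('lid centre',c)
E1=[ray('top',crop(p),.0425) for p in((527,237),(490,286))];print('tab',E1[0].round(4),E1[1].round(4),(E1[0]+E1[1])/2)
print('reel top',ray('top',crop((703,265)),.038), 'dia',60/4/460.9*.91)
print('tray corner',ray('top',crop((715,220)),.02))
print('spout tip',tri((50,180),(118,65)))
for z in(.2,.3,.4): print(z,ray('top',(10,75),z).round(3))
o=robot.get_obs();R=Ro.from_quat(o['eef_rot'],scalar_first=True).as_matrix();print(R.round(3))
E
```

```text
[ 0.6516 -0.275   0.046 ]
[ 0.6007 -0.3362  0.046 ]
[ 0.5087 -0.2649  0.046 ]
[ 0.559  -0.2051  0.046 ]
sides [np.float64(0.0796), np.float64(0.1163), np.float64(0.0781), np.float64(0.116)]
yaw deg 50.08955358755836 from length -37.432855568537036
lid centre [ 0.58000621 -0.2703166   0.046     ]
tab [ 0.5559 -0.3259  0.0425] [ 0.5312 -0.3072  0.0425] [ 0.54355104 -0.31653117  0.0425    ]
reel top [ 0.54233906 -0.41421446  0.038     ] dia 0.029615968756780214
tray corner [ 0.56862683 -0.42378508  0.02      ]
spout tip (array([0.5506072 , 0.16228965, 0.23901936]), np.float64(0.004606657951487908))
0.2 [0.746 0.271 0.2  ]
0.3 [0.7   0.199 0.3  ]
0.4 [0.653 0.126 0.4  ]
[[-0.969  0.245 -0.   ]
 [ 0.245  0.969 -0.002]
 [-0.    -0.002 -1.   ]]
```

Tin yaw is about 52.3° with its origin at about (0.579,-0.2715). Predicted and measured tab edge agree: (0.5438,-0.317) against (0.5436,-0.3165). I'll retract radially to clear the faucet spout, then swing round.

```bash
python3 -m crank '{"angular":[[0,0,0],[0,0,0],[0,0,0],[0,0,0],[0,0,0],[0,0,0],[0,0,0]],"dp":[[0,-0.035,0],[0,-0.035,0],[0,-0.035,0],[0,-0.035,0],[0,-0.035,0],[0,-0.035,0],[0,-0.02,0]],"gripper":[-1,-1,-1,-1,-1,-1,-1]}'
```

```text
t: 0.68
tool_pos: [0.1022, 0.4034, 0.228]
eef_rot: [-0.0, 0.124, 0.992, -0.001]
ft_force: [0.3, -0.9, -0.2]
grip_width: 0.0919
grasp_force: 0.0
```

```bash
python3 -m crank '{"angular":[[0,0,5.5],[0,0,5.5],[0,0,5.5],[0,0,5.5],[0,0,5.5],[0,0,5.5],[0,0,5.5],[0,0,5.5],[0,0,5.5],[0,0,5.5],[0,0,5.5],[0,0,5.5],[0,0,5.5],[0,0,5.5],[0,0,5.5],[0,0,5.5],[0,0,5.5],[0,0,5.5],[0,0,5.5],[0,0,5.5]],"dp":[[-0.04,0,0],[-0.04,0,0],[-0.04,0,0],[-0.04,0,0],[-0.04,0,0],[-0.04,0,0],[-0.04,0,0],[-0.04,0,0],[-0.04,0,0],[-0.04,0,0],[-0.04,0,0],[-0.04,0,0],[-0.04,0,0],[-0.04,0,0],[-0.04,0,0],[-0.04,0,0],[-0.04,0,0],[-0.04,0,0],[-0.04,0,0],[-0.04,0,0]],"gripper":[-1,-1,-1,-1,-1,-1,-1,-1,-1,-1,-1,-1,-1,-1,-1,-1,-1,-1,-1,-1]}'; cat > rel.py <<'E'
# target in tin frame (m) + yaw -> dp in present tool axes
import sys; from h import *
yaw=np.radians(52.3);T=np.array([.579,-.2715,0]);B=Ro.from_euler('z',yaw).as_matrix()
def show(*tg):
    o=robot.get_obs();R=Ro.from_quat(o['eef_rot'],scalar_first=True).as_matrix();p=np.array(o['tool_pos'])
    print('tcp in tin mm',(B.T@(p-T)*1e3).round(1),'axes in tin',(B.T@R).round(3).tolist(),'grip',o['grip_width'],o['grasp_force'],'F',o['ft_force'].round(2),'t',o['t'],'q',o['qpos'].round(2))
    D=np.diag([1,-1,-1.])
    print('rotvec to nominal deg',np.degrees(Ro.from_matrix(R.T@B@D).as_rotvec()).round(1))
    for g in tg: print(g,'dp mm tool',(R.T@(B@np.array(g)+T-p)*1e3).round(1))
if __name__=='__main__': show(*eval(sys.argv[1]))
E
python3 rel.py '[(-.0565,0,.12)]'
```

```text
t: 2.35
tool_pos: [0.3752, -0.2208, 0.2287]
eef_rot: [0.0, 0.885, 0.466, 0.0]
ft_force: [0.3, -0.5, 0.4]
grip_width: 0.0919
grasp_force: 0.0
tcp in tin mm [-84.5 192.3 228.7] axes in tin [[0.998, 0.056, -0.0], [0.056, -0.998, -0.001], [-0.0, 0.001, -1.0]] grip 0.09189243855188577 0.0 F [ 0.3  -0.46  0.4 ] t 2.35 q [-0.35  0.1   0.87  2.14 -0.09  0.94 -0.03]
rotvec to nominal deg [0.  0.  3.2]
(-0.0565, 0, 0.12) dp mm tool [ 17.1 193.5 108.8]
```

```bash
python3 -m crank '{"angular":[[0,0,0],[0,0,0],[0,0,0],[0,0,0],[0,0,0],[0,0,0],[0,0,3.2],[0,0,0]],"dp":[[0.0033,0.0322,0.018],[0.0033,0.0322,0.018],[0.0033,0.0322,0.018],[0.0033,0.0322,0.018],[0.0033,0.0322,0.018],[0.0033,0.0322,0.018],[0,0,0],[0,0,0]],"gripper":[-1,-1,-1,-1,-1,-1,-1,-1]}'; python3 rel.py '[(-.054,0,.044)]'; python3 -c "
from h import *
grab('top','t1.png'); grab('scene','s1.png')"
```

```text
t: 3.02
tool_pos: [0.5464, -0.3114, 0.1178]
eef_rot: [-0.001, 0.897, 0.443, -0.002]
ft_force: [-0.1, -0.0, 0.5]
grip_width: 0.092
grasp_force: 0.0
tcp in tin mm [-51.5   1.4 117.8] axes in tin [[1.0, 0.004, -0.003], [0.004, -1.0, 0.004], [-0.003, -0.004, -1.0]] grip 0.0919953314321049 0.0 F [-0.06 -0.03  0.5 ] t 3.0167 q [-0.05  0.65  0.72  1.77 -0.53  0.92  0.25]
rotvec to nominal deg [-0.2  0.2  0.2]
(-0.054, 0, 0.044) dp mm tool [-2.3  1.6 73.8]
```

View pics/s1.png

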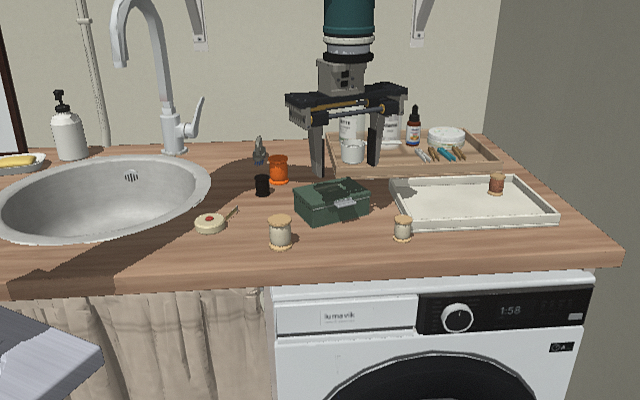

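The gripper hangs open above the tin (fingertips at about (318,170) and (375,160)), clear of the reels. I'll lower it at the tab and pinch.

```bash
python3 -m crank '{"angular":[[0,0,0],[0,0,0],[0,0,0],[0,0,0],[0,0,0],[0,0,0],[0,0,0],[0,0,0],[0,0,0],[0,0,0],[0,0,0]],"dp":[[-0.0025,0.0015,0.024],[0,0,0.025],[0,0,0.015],[0,0,0.01],[0,0,0],[0,0,0],[0,0,0],[0,0,0],[0,0,0],[0,0,0],[0,0,0]],"gripper":[-0.3,-0.3,-0.3,-0.3,-0.3,0.5,0.5,0.5,0.5,0.5,0.5]}'; python3 rel.py '[(-.054,0,.044)]'
```

```text
t: 4.03
tool_pos: [0.5465, -0.3139, 0.0475]
eef_rot: [-0.0, 0.896, 0.443, 0.0]
ft_force: [-2.2, 1.5, 5.6]
grip_width: 0.035
grasp_force: 30.0
tcp in tin mm [-53.4  -0.3  47.5] axes in tin [[1.0, 0.005, 0.001], [0.005, -1.0, -0.0], [0.001, 0.0, -1.0]] grip 0.03497855147339904 30.001523215323687 F [-2.17  1.52  5.61] t 4.0333 q [ 0.    0.75  0.65  1.8  -0.61  0.81  0.31]
rotvec to nominal deg [ 0.  -0.   0.3]
(-0.054, 0, 0.044) dp mm tool [-0.6 -0.3  3.5]
```

Tab is pinched (35 mm, 30 N). Computing arc rows about the hinge.

```bash
python3 -c "
import numpy as np
a=np.radians(2.4+np.linspace(0,104,21));p=np.c_[-95.5*np.cos(a),0*a,-95.5*np.sin(a)]
print((np.diff(p,axis=0)/1e3).round(4).tolist())"
```

```text
[[0.0008, 0.0, -0.0086], [0.0015, 0.0, -0.0085], [0.0023, 0.0, -0.0084], [0.003, 0.0, -0.0081], [0.0038, 0.0, -0.0078], [0.0045, 0.0, -0.0074], [0.0051, 0.0, -0.007], [0.0057, 0.0, -0.0065], [0.0063, 0.0, -0.006], [0.0068, 0.0, -0.0054], [0.0073, 0.0, -0.0047], [0.0077, 0.0, -0.004], [0.008, 0.0, -0.0033], [0.0083, 0.0, -0.0026], [0.0085, 0.0, -0.0018], [0.0086, 0.0, -0.0011], [0.0087, 0.0, -0.0003], [0.0086, 0.0, 0.0005], [0.0086, 0.0, 0.0013], [0.0084, 0.0, 0.0021]]
```

```bash
python3 -m crank '{"angular":[[0,0,0],[0,0,0],[0,0,0],[0,0,0],[0,0,0],[0,0,0],[0,0,0],[0,0,0],[0,0,0],[0,0,0]],"dp":[[0.0008,0,-0.0086],[0.0015,0,-0.0085],[0.0023,0,-0.0084],[0.003,0,-0.0081],[0.0038,0,-0.0078],[0.0045,0,-0.0074],[0.0051,0,-0.007],[0.0057,0,-0.0065],[0.0063,0,-0.006],[0.0068,0,-0.0054]],"gripper":[0.5,0.5,0.5,0.5,0.5,0.5,0.5,0.5,0.5,0.5]}'; python3 rel.py '[]'; python3 -c "
from h import *
d=grab('scene');c=d['pixels'][60:260,220:440][:,:,::-1]
cv2.imwrite('pics/s2.png',cv2.resize(c,None,fx=2.5,fy=2.5))"
```

```text
t: 4.87
tool_pos: [0.5711, -0.2821, 0.1209]
eef_rot: [0.0, 0.896, 0.443, -0.0]
ft_force: [1.8, -1.4, -4.9]
grip_width: 0.0347
grasp_force: 30.0
tcp in tin mm [-13.2  -0.2 120.9] axes in tin [[1.0, 0.005, -0.0], [0.005, -1.0, -0.0], [-0.0, 0.0, -1.0]] grip 0.03474714409682291 29.99845253303647 F [ 1.84 -1.42 -4.91] t 4.8667 q [-0.1   0.66  0.72  1.76 -0.53  0.93  0.19]
rotvec to nominal deg [0.  0.  0.3]
```

View pics/s2.png

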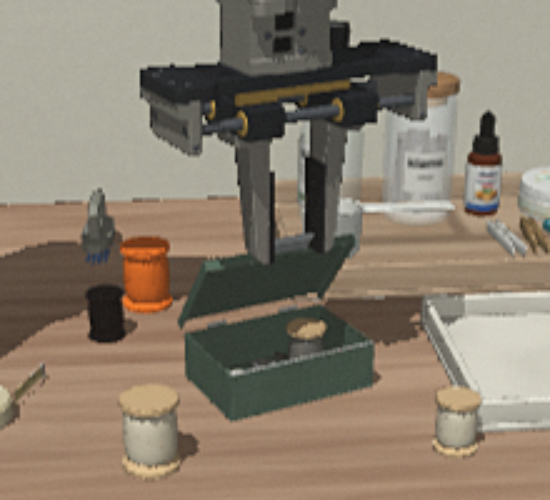

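The lid is about half open with the tab in the fingers. The stored reel is visible inside at crop (308,330), towards the right end. Continuing.

```bash
python3 -m crank '{"angular":[[0,0,0],[0,0,0],[0,0,0],[0,0,0],[0,0,0],[0,0,0],[0,0,0],[0,0,0],[0,0,0],[0,0,0],[0,0,0],[0,0,0]],"dp":[[0.0073,0,-0.0047],[0.0077,0,-0.004],[0.008,0,-0.0033],[0.0083,0,-0.0026],[0.0085,0,-0.0018],[0.0086,0,-0.0011],[0.0087,0,-0.0003],[0.0086,0,0.0005],[0.0086,0,0.0013],[0.0084,0,0.0021],[0,0,0],[0,0,0]],"gripper":[0.5,0.5,0.5,0.5,0.5,0.5,0.5,0.5,0.5,0.5,0.5,0.5]}'; python3 rel.py '[]'
```

```text
t: 5.92
tool_pos: [0.6224, -0.216, 0.1343]
eef_rot: [0.001, 0.896, 0.444, 0.001]
ft_force: [1.6, -4.2, -1.4]
grip_width: 0.0349
grasp_force: 30.0
tcp in tin mm [ 70.4  -0.4 134.3] axes in tin [[1.0, 0.006, 0.001], [0.006, -1.0, -0.002], [0.001, 0.002, -1.0]] grip 0.034873362061323764 29.99949392862618 F [ 1.6  -4.25 -1.41] t 5.9167 q [-0.22  0.68  0.73  1.69 -0.53  0.98  0.05]
rotvec to nominal deg [ 0.1 -0.   0.4]
```

```bash
python3 -m crank '{"angular":[[0,0,0],[0,0,0],[0,0,0],[0,0,0],[0,0,0],[0,0,0],[0,0,0],[0,0,0],[0,0,0],[0,0,0],[0,0,0],[0,0,0],[0,0,0]],"dp":[[0,0,0],[0,0,0],[0,0,0],[0,0,-0.02],[0,0,-0.03],[0,0,-0.03],[-0.03,0,0],[-0.04,0,0],[-0.04,0.01,0],[-0.04,0.02,0],[-0.04,0.02,0],[0,0,0],[0,0,0]],"gripper":[-0.3,-0.3,-0.3,-0.3,-0.3,-0.3,-0.3,-0.3,-0.3,-0.3,-0.3,-0.3,-0.3]}'; python3 rel.py '[(-.135,-.0583,.2)]'; python3 -c "
from h import *
grab('scene'); d=grab('top');c=d['pixels'][140:290,220:420][:,:,::-1]
cv2.imwrite('pics/t3.png',cv2.resize(c,None,fx=4,fy=4,interpolation=cv2.INTER_CUBIC))"
```

```text
t: 7.0
tool_pos: [0.5442, -0.3947, 0.2143]
eef_rot: [-0.0, 0.898, 0.44, -0.0]
ft_force: [-0.0, 0.9, 0.1]
grip_width: 0.0597
grasp_force: 0.0
tcp in tin mm [-118.8  -47.8  214.3] axes in tin [[1.0, -0.001, -0.0], [-0.001, -1.0, 0.001], [-0.0, -0.001, -1.0]] grip 0.05965899854518969 0.0 F [-0.05  0.86  0.09] t 7.0 q [ 0.05  0.62  0.79  1.6  -0.47  1.13  0.29]
rotvec to nominal deg [-0.  0. -0.]
(-0.135, -0.0583, 0.2) dp mm tool [-16.2  10.5  14.3]
```

View pics/t3.png

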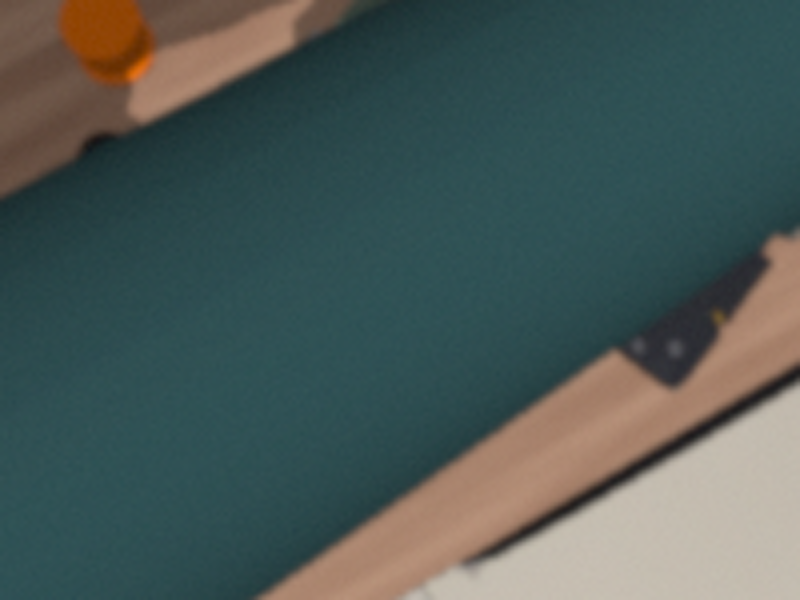

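The arm hides the tin from the top camera, so I'll use the scene view.

```bash
python3 -c "
from h import *
d=np.load('cam_scene.npz');c=d['px'][135:255,280:430][:,:,::-1]
cv2.imwrite('pics/s3.png',cv2.resize(c,None,fx=5,fy=5,interpolation=cv2.INTER_CUBIC))"
```

```text
(no output)
```

View pics/s3.png

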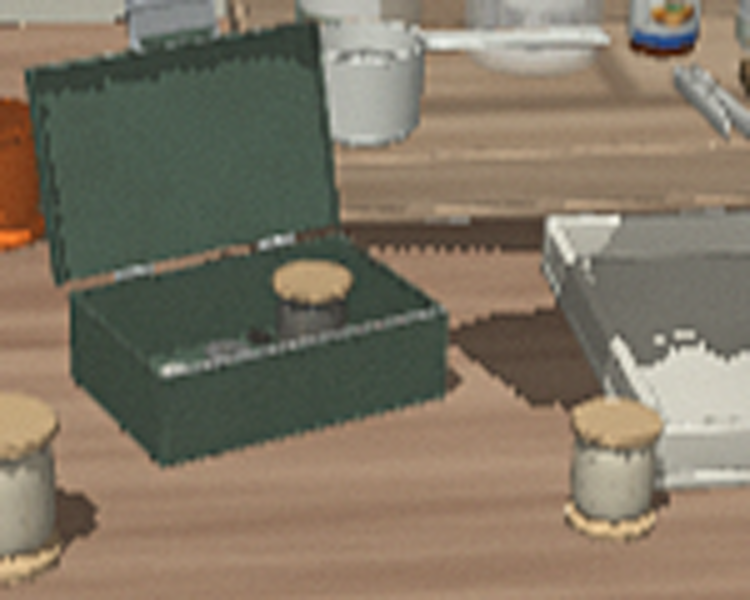

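The lid leans back past upright. The stored reel top is at crop (313,282), the right half of the tin, and the stray reel top is at (617,423).

```bash
python3 - <<'E'
from h import *; import rel
f=lambda u,v:((u+.5)/5-.5+280,(v+.5)/5-.5+135)
g=lambda u,v,z:(rel.B.T@(ray('scene',f(u,v),z)-rel.T)*1e3).round(1)
print('stored',g(313,282,.0396),'reel top',g(617,423,.038),'reel base',g(611,518,0.0))
print('front-left rim (-38,58)',g(158,376,.036),'front right rim (-38,-58)',g(446,310,.036),'base FL',g(160,466,0.),'base FR',g(445,396,0))
print('reel top cam tin', rel.B.T@(np.array([.5423,-.4142,0])-rel.T)*1e3)
rel.show((-.135,-.0583,.09),(-.135,-.0583,.033))
E
```

```text
stored [ -0.6 -22.2  39.6] reel top [-138.3  -57.3   38. ] reel base [-135.2  -60.3    0. ]
front-left rim (-38,58) [-35.4  57.8  36. ] front right rim (-38,-58) [-36.8 -56.4  36. ] base FL [-33.7  56.7   0. ] base FR [-35.1 -58.6   0. ]
reel top cam tin [-135.35064053  -58.22700497    0.        ]
tcp in tin mm [-113.9  -47.3  213.8] axes in tin [[1.0, 0.006, 0.002], [0.006, -1.0, 0.001], [0.002, -0.001, -1.0]] grip 0.05979259604062844 0.0 F [ 0.13 -0.39  0.21] t 7.1 q [ 0.04  0.62  0.79  1.6  -0.47  1.13  0.29]
rotvec to nominal deg [-0.1 -0.1  0.3]
(-0.135, -0.0583, 0.09) dp mm tool [-21.4  11.  123.7]
(-0.135, -0.0583, 0.033) dp mm tool [-21.5  11.1 180.7]
```

Stored reel is at about tin (-1,-22). With fingers about 18 mm thick, the fit works with a closing line diagonal in the tin and a 15° tilt leaning the body away from the lid. That closing line also suits the tray corner at pick-up.

```bash
python3 -m crank '{"angular":[[0,0,6.5],[0,0,6.5],[0,0,6.5],[0,0,6.5],[0,0,6.5],[0,0,6.5],[0,0,6.3],[0,5,0],[0,5,0],[0,5,0],[0,0,0],[0,0,0]],"dp":[[0,0,0],[0,0,0],[0,0,0],[0,0,0],[0,0,0],[0,0,0],[0,0,0],[0,0,0],[0,0,0],[0,0,0],[0,0,0],[0,0,0]],"gripper":[-0.3,-0.3,-0.3,-0.3,-0.3,-0.3,-0.3,-0.3,-0.3,-0.3,-0.3,-0.3]}'; python3 rel.py '[(-.136,-.0585,.1),(-.136,-.0585,.032)]'
```

```text
t: 8.1
tool_pos: [0.5467, -0.3902, 0.2146]
eef_rot: [-0.009, 0.989, 0.063, 0.13]
ft_force: [-0.2, -0.1, -0.3]
grip_width: 0.0598
grasp_force: 0.0
tcp in tin mm [-113.7  -47.1  214.6] axes in tin [[0.683, -0.706, 0.185], [-0.683, -0.708, -0.181], [0.259, -0.002, -0.966]] grip 0.059760886809333474 0.0 F [-0.24 -0.11 -0.28] t 8.1 q [ 0.02  0.56  0.89  1.76 -0.79  0.99 -0.21]
rotvec to nominal deg [  5.8 -14.3 -44.7]
(-0.136, -0.0585, 0.1) dp mm tool [-37.1  24.1 108.7]
(-0.136, -0.0585, 0.032) dp mm tool [-54.7  24.3 174.3]
```

```bash
python3 -m crank '{"angular":[[0,0,0],[0,0,0],[0,0,0],[0,0,0],[0,0,0],[0,0,0],[0,0,0],[0,0,0],[0,0,0],[0,0,0]],"dp":[[-0.0075,0.005,0.022],[-0.0075,0.005,0.022],[-0.0075,0.005,0.022],[-0.0075,0.005,0.022],[-0.007,0.004,0.0205],[-0.0044,0,0.0164],[-0.0044,0,0.0164],[-0.0044,0,0.0164],[-0.0044,0,0.0164],[0,0,0]],"gripper":[-0.3,-0.3,-0.3,-0.3,-0.3,-0.3,-0.3,-0.3,-0.3,-0.3]}'; python3 rel.py '[(-.136,-.0585,.032)]'; python3 -c "
from h import *
d=grab('scene');c=d['px' if 0 else 'pixels'][100:260,300:500][:,:,::-1]
cv2.imwrite('pics/s4.png',cv2.resize(c,None,fx=3.5,fy=3.5,interpolation=cv2.INTER_CUBIC))"
```

```text
t: 8.93
tool_pos: [0.5426, -0.4131, 0.0278]
eef_rot: [-0.011, 0.99, 0.065, 0.128]
ft_force: [-0.0, 0.8, -0.3]
grip_width: 0.0597
grasp_force: 0.0
tcp in tin mm [-134.3  -57.8   27.8] axes in tin [[0.686, -0.704, 0.184], [-0.682, -0.71, -0.175], [0.254, -0.005, -0.967]] grip 0.05973168282214848 0.0 F [-0.    0.76 -0.34] t 8.9333 q [ 0.21  0.81  0.68  1.81 -1.06  0.77  0.07]
rotvec to nominal deg [  5.5 -14.1 -44.5]
(-0.136, -0.0585, 0.032) dp mm tool [ 0.4  1.7 -4.3]
```

View pics/s4.png

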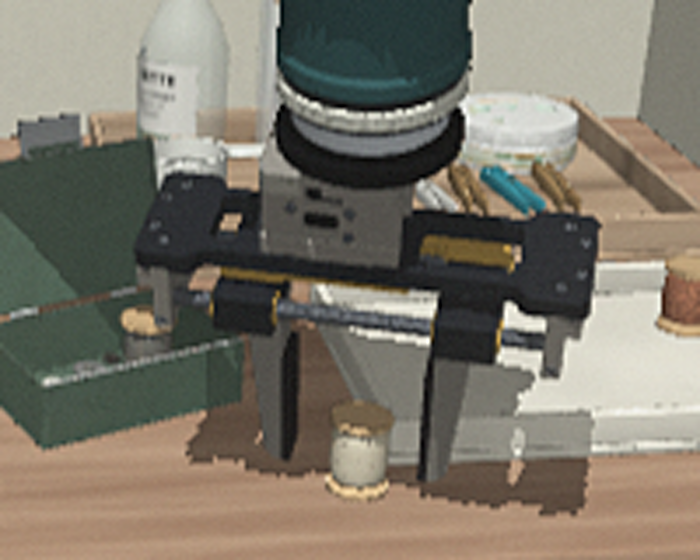

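The fingers straddle the reel (crop (360,450)) and are tapered thin at the tips. I'll raise 4 mm and close.

```bash
python3 -m crank '{"angular":[[0,0,0],[0,0,0],[0,0,0],[0,0,0],[0,0,0],[0,0,0],[0,0,0]],"dp":[[0.0005,0.0015,-0.004],[0,0,0],[0,0,0],[0,0,0],[0,0,0],[0,0,0],[0,0,0]],"gripper":[-0.3,-0.3,0.7,0.7,0.7,0.7,0.7]}'; python3 rel.py '[(-.136,-.0585,.032)]'
```

```text
t: 9.57
tool_pos: [0.5415, -0.4183, 0.0362]
eef_rot: [-0.008, 0.989, 0.063, 0.13]
ft_force: [0.8, 0.0, 1.2]
grip_width: 0.0284
grasp_force: 26.9
tcp in tin mm [-139.   -60.1   36.2] axes in tin [[0.683, -0.707, 0.183], [-0.683, -0.707, -0.183], [0.259, -0.0, -0.966]] grip 0.02842412408934578 26.85186128335772 F [0.8  0.02 1.22] t 9.5667 q [ 0.21  0.79  0.68  1.81 -1.06  0.78  0.07]
rotvec to nominal deg [  5.9 -14.2 -44.7]
(-0.136, -0.0585, 0.032) dp mm tool [-0.1 -3.3  4.3]
```

```bash
cat >> rel.py <<'E'
def avg(n=6):
    P=[];
    for i in range(n):
        o=robot.get_obs();P.append(np.r_[B.T@(np.array(o['tool_pos'])-T)*1e3,o['ft_force'],o['grip_width']*1e3,o['grasp_force']]);grab('scene')
    P=np.array(P);print('mean',P.mean(0).round(1),'sd',P.std(0).round(1));return P.mean(0)[:3]
E
python3 -c "
import rel; rel.avg()"
```

```text
mean [-1.39e+02 -6.01e+01  3.61e+01  1.00e-01  9.00e-01  2.20e+00  2.84e+01
  2.95e+01] sd [0.  0.  0.  0.4 0.4 0.5 0.1 1.2]
```

Readings right after a move are unsettled; the settled TCP is z 36, gripping the thread at 28.4 mm. Lifting and checking.

```bash
python3 -m crank '{"angular":[[0,0,0],[0,0,0],[0,0,0],[0,0,0],[0,0,0],[0,0,0]],"dp":[[0.0026,0,-0.0097],[0.0052,0,-0.0193],[0.0052,0,-0.0193],[0.0052,0,-0.0193],[0,0,0],[0,0,0]],"gripper":[0.7,0.7,0.7,0.7,0.7,0.7]}'; python3 -c "
import rel; rel.avg(3); rel.show((-.0005,.0215,.106))"
```

```text
t: 10.37
tool_pos: [0.5419, -0.4188, 0.1071]
eef_rot: [-0.008, 0.989, 0.063, 0.131]
ft_force: [-0.6, 0.8, -0.5]
grip_width: 0.0285
grasp_force: 30.0
mean [-1.39e+02 -6.01e+01  1.06e+02 -2.00e-01 -1.00e-01 -4.00e-01  2.82e+01
  3.00e+01] sd [0.2 0.5 0.8 0.3 0.7 0.2 0.2 0. ]
tcp in tin mm [-138.8  -59.3  104.7] axes in tin [[0.683, -0.707, 0.183], [-0.683, -0.707, -0.181], [0.258, -0.001, -0.966]] grip 0.028771335734641107 29.999957625113893 F [-0.29 -0.42 -0.01] t 10.5167 q [ 0.15  0.71  0.77  1.79 -0.95  0.87 -0.03]
rotvec to nominal deg [  5.8 -14.2 -44.7]
(-0.0005, 0.0215, 0.106) dp mm tool [  39.6 -155.     9.4]
```

```bash
python3 -m crank '{"angular":[[0,0,0],[0,0,0],[0,0,0],[0,0,0],[0,0,0],[0,0,0],[0,0,0],[0,0,0],[0,0,0],[0,0,0],[0,0,0],[0,0,0],[0,0,0]],"dp":[[0.0024,-0.0097,0.0006],[0.0049,-0.0195,0.0013],[0.0049,-0.0195,0.0013],[0.0049,-0.0195,0.0013],[0.0049,-0.0195,0.0013],[0.0049,-0.0195,0.0013],[0.0049,-0.0195,0.0013],[0.0049,-0.0195,0.0013],[0.0024,-0.0097,0.0007],[0,0,0],[0,0,0],[0,0,0],[0,0,0]],"gripper":[0.7,0.7,0.7,0.7,0.7,0.7,0.7,0.7,0.7,0.7,0.7,0.7,0.7]}'; python3 -c "
import rel; rel.avg(5); rel.show((-.0005,.0215,.06),(-.0005,.0215,.0385))
from h import *
d=np.load('cam_scene.npz');c=d['px'][60:230,250:450][:,:,::-1]
cv2.imwrite('pics/s5.png',cv2.resize(c,None,fx=3.5,fy=3.5,interpolation=cv2.INTER_CUBIC))"
```

```text
t: 11.6
tool_pos: [0.5614, -0.2602, 0.106]
eef_rot: [-0.008, 0.99, 0.062, 0.13]
ft_force: [-1.3, 0.2, -1.1]
grip_width: 0.0285
grasp_force: 30.0
mean [ -1.6  21.  106.   -0.5   0.7  -0.5  28.5  30. ] sd [0.2 0.1 0.  0.4 0.6 0.5 0.2 0. ]
tcp in tin mm [ -1.   21.2 106. ] axes in tin [[0.682, -0.708, 0.183], [-0.684, -0.706, -0.183], [0.259, 0.0, -0.966]] grip 0.02850793970720027 29.999994950776454 F [ 0.62 -0.77  0.  ] t 11.85 q [-0.15  0.59  0.79  1.99 -0.94  0.71 -0.21]
rotvec to nominal deg [  5.9 -14.2 -44.8]
(-0.0005, 0.0215, 0.06) dp mm tool [-11.8  -0.5  44.4]
(-0.0005, 0.0215, 0.0385) dp mm tool [-17.3  -0.5  65.2]
```

View pics/s5.png

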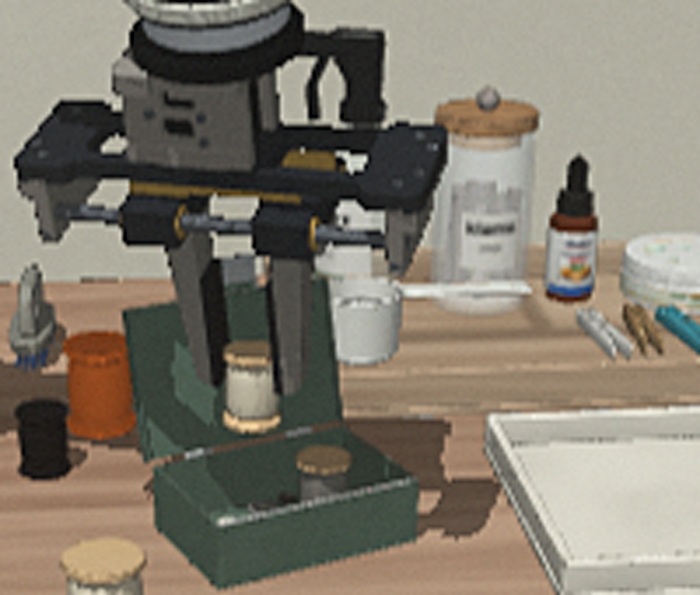

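The reel is held upright over the left half of the tin (crop (250,385)), with the stored reel at (322,465) and the lid clear. Descending in two stages with a force check.

```bash
python3 -m crank '{"angular":[[0,0,0],[0,0,0],[0,0,0],[0,0,0],[0,0,0],[0,0,0],[0,0,0],[0,0,0]],"dp":[[-0.002,0,0.0074],[-0.002,0,0.0074],[-0.002,0,0.0074],[-0.002,0,0.0074],[-0.002,0,0.0074],[-0.002,0,0.0074],[0,0,0],[0,0,0]],"gripper":[0.7,0.7,0.7,0.7,0.7,0.7,0.7,0.7]}'; python3 -c "
import rel; rel.avg(3)"
python3 -m crank '{"angular":[[0,0,0],[0,0,0],[0,0,0],[0,0,0],[0,0,0],[0,0,0],[0,0,0]],"dp":[[-0.001,0,0.0037],[-0.001,0,0.0037],[-0.001,0,0.0037],[-0.001,0,0.0037],[-0.001,0,0.0037],[0,0,0],[0,0,0]],"gripper":[0.7,0.7,0.7,0.7,0.7,0.7,0.7]}'; python3 -c "
import rel; rel.avg(5)"
```

```text
t: 12.52
tool_pos: [0.5614, -0.2586, 0.0593]
eef_rot: [-0.008, 0.99, 0.063, 0.13]
ft_force: [0.6, 0.7, 0.4]
grip_width: 0.0284
grasp_force: 30.0
mean [-0.5 21.5 59.8  0.5  0.1  0.2 28.2 30. ] sd [0.1 0.2 0.3 0.3 0.4 0.4 0.1 0. ]
t: 13.25
tool_pos: [0.5614, -0.2586, 0.0404]
eef_rot: [-0.008, 0.989, 0.063, 0.13]
ft_force: [0.8, -0.6, -0.2]
grip_width: 0.0286
grasp_force: 30.0
mean [-0.5 21.5 40.8  0.1 -0.3  0.  28.4 30. ] sd [0.1 0.1 0.2 0.5 0.5 0.6 0.2 0. ]
```

```bash
python3 -m crank '{"angular":[[0,0,0],[0,0,0],[0,0,0]],"dp":[[-0.0004,0,0.0015],[-0.0004,0,0.0013],[0,0,0]],"gripper":[0.7,0.7,0.7]}'; python3 -c "
import rel; rel.avg(4)"
python3 -m crank '{"angular":[[0,0,0],[0,0,0],[0,0,0],[0,0,0],[0,0,0],[0,0,0]],"dp":[[0,0,0],[0,0,0],[0,0,0],[0,0,0],[0,0,0],[0,0,0]],"gripper":[0.34,0.3,0.26,0.22,0.22,0.22]}'; python3 -c "
import rel; rel.avg(4)"
```

```text
t: 13.75
tool_pos: [0.5617, -0.2586, 0.0378]
eef_rot: [-0.008, 0.989, 0.063, 0.13]
ft_force: [-0.3, -0.3, 0.2]
grip_width: 0.0283
grasp_force: 30.0
mean [-0.4 21.7 37.8  0.1  0.1 -0.2 28.2 30. ] sd [0.  0.  0.  0.4 0.5 0.3 0.1 0. ]
t: 14.45
tool_pos: [0.5617, -0.2586, 0.0379]
eef_rot: [-0.008, 0.989, 0.063, 0.13]
ft_force: [0.4, 0.2, -0.4]
grip_width: 0.0355
grasp_force: 0.0
mean [-0.4 21.6 37.9  0.4  0.5 -0.1 35.9  0. ] sd [0.  0.  0.  0.5 0.2 0.4 0.2 0. ]
```

Released. Rising vertically 90 mm and checking.

```bash
python3 -m crank '{"angular":[[0,0,0],[0,0,0],[0,0,0],[0,0,0],[0,0,0],[0,0,0],[0,0,0],[0,0,0],[0,0,0],[0,0,0]],"dp":[[0.0008,0,-0.0029],[0.0016,0,-0.0058],[0.0026,0,-0.0097],[0.0026,0,-0.0097],[0.0052,0,-0.0193],[0.0052,0,-0.0193],[0.0052,0,-0.0193],[0.0026,0,-0.0097],[0,0,0],[0,0,0]],"gripper":[0.22,0.22,0.22,0.22,0.22,0.22,0.22,0.22,0.22,0.22]}'; python3 -c "
import rel; rel.avg(4)
from h import *
d=np.load('cam_scene.npz');c=d['px'][60:230,250:450][:,:,::-1]
cv2.imwrite('pics/s6.png',cv2.resize(c,None,fx=3.5,fy=3.5,interpolation=cv2.INTER_CUBIC))"
```

```text
t: 15.48
tool_pos: [0.5621, -0.2582, 0.1375]
eef_rot: [-0.008, 0.989, 0.063, 0.131]
ft_force: [1.1, 0.2, -0.7]
grip_width: 0.0358
grasp_force: 0.0
mean [-0.000e+00  2.200e+01  1.366e+02 -1.000e-01  1.000e-01 -3.000e-01
  3.580e+01  0.000e+00] sd [0.1 0.3 0.6 0.7 0.4 0.5 0.2 0. ]
```

View pics/s6.png

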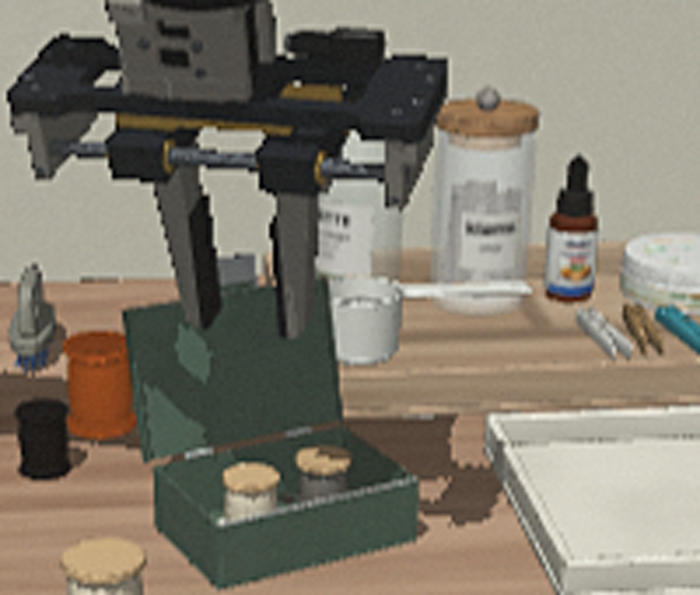

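Both reels stand upright in the tin, at crop (250,490) and (323,470), with the lid still leaning back. I'll go up, restore the vertical tool orientation, and re-pinch the tab.

```bash
python3 -m crank '{"angular":[[0,0,0],[0,0,0],[0,0,0],[0,-5,0],[0,-5,0],[0,-5,0],[0,0,-6.4],[0,0,-6.4],[0,0,-6.4],[0,0,-6.4],[0,0,-6.4],[0,0,-6.4],[0,0,-6.4],[0,0,0],[0,0,0],[0,0,0],[0,0,0],[0,0,0]],"dp":[[0.007,0,-0.0258],[0.007,0,-0.0258],[0.007,0,-0.0258],[0,0,0],[0,0,0],[0,0,0],[0,0,0],[0,0,0],[0,0,0],[0,0,0],[0,0,0],[0,0,0],[0,0,0],[0,0,0],[0,0,0],[0,0,0],[0,0,0],[0,0,0]],"gripper":[-0.3,-0.3,-0.3,-0.3,-0.3,-0.3,-0.3,-0.3,-0.3,-0.3,-0.3,-0.3,-0.3,-0.3,-0.3,-0.3,-0.3,-0.3]}'; python3 -c "
import rel; rel.avg(2); rel.show((.0704,-.0004,.2),(.0704,-.0004,.1343))"
```

```text
t: 17.18
tool_pos: [0.562, -0.2585, 0.217]
eef_rot: [-0.0, 0.899, 0.439, -0.0]
ft_force: [0.3, 0.1, -1.2]
grip_width: 0.0602
grasp_force: 0.0
mean [-1.00e-01  2.14e+01  2.17e+02 -2.00e-01 -1.00e-01 -6.00e-01  5.99e+01
  0.00e+00] sd [0.  0.  0.  0.5 0.1 0.6 0.3 0. ]
tcp in tin mm [ -0.   21.4 217.1] axes in tin [[1.0, -0.004, -0.0], [-0.004, -1.0, 0.0], [-0.0, -0.0, -1.0]] grip 0.059628269501664735 0.0 F [0.1  0.22 0.85] t 17.2833 q [-0.21  0.52  0.82  1.74 -0.43  1.07  0.08]
rotvec to nominal deg [-0.   0.  -0.2]
(0.0704, -0.0004, 0.2) dp mm tool [70.5 21.5 17.1]
(0.0704, -0.0004, 0.1343) dp mm tool [70.5 21.5 82.8]
```

```bash
python3 -m crank '{"angular":[[0,0,0],[0,0,0],[0,0,0],[0,0,0],[0,0,0],[0,0,0],[0,0,0],[0,0,0],[0,0,0],[0,0,0],[0,0,0],[0,0,0],[0,0,0],[0,0,0],[0,0,0]],"dp":[[0.0235,0.0072,0],[0.0235,0.0072,0],[0.0235,0.0072,0],[0,0,0],[0,0,0.03],[0,0,0.03],[0,0,0.015],[0,0,0.008],[0,0,0],[0,0,0],[0,0,0],[0,0,0],[0,0,0],[0,0,0],[0,0,0]],"gripper":[-0.3,-0.3,-0.3,-0.3,-0.3,-0.3,-0.3,-0.3,-0.3,-0.3,0.5,0.5,0.5,0.5,0.5]}'; python3 -c "
import rel; rel.avg(3)"
```

```text
t: 18.53
tool_pos: [0.6228, -0.2159, 0.1351]
eef_rot: [0.0, 0.898, 0.439, 0.001]
ft_force: [0.3, 1.2, 2.7]
grip_width: 0.0343
grasp_force: 30.0
mean [ 7.08e+01 -7.00e-01  1.35e+02  1.00e-01  1.30e+00  3.80e+00  3.42e+01
  3.00e+01] sd [0.  0.  0.  0.2 0.4 0.9 0.1 0. ]
```

Tab gripped again. Reversing the arc.

```bash
python3 -m crank '{"angular":[[0,0,0],[0,0,0],[0,0,0],[0,0,0],[0,0,0],[0,0,0],[0,0,0],[0,0,0],[0,0,0],[0,0,0]],"dp":[[-0.0084,0,-0.0021],[-0.0086,0,-0.0013],[-0.0086,0,-0.0005],[-0.0087,0,0.0003],[-0.0086,0,0.0011],[-0.0085,0,0.0018],[-0.0083,0,0.0026],[-0.008,0,0.0033],[-0.0077,0,0.004],[-0.0073,0,0.0047]],"gripper":[0.5,0.5,0.5,0.5,0.5,0.5,0.5,0.5,0.5,0.5]}'
python3 -m crank '{"angular":[[0,0,0],[0,0,0],[0,0,0],[0,0,0],[0,0,0],[0,0,0],[0,0,0],[0,0,0],[0,0,0],[0,0,0],[0,0,0],[0,0,0],[0,0,0]],"dp":[[-0.0068,0,0.0054],[-0.0063,0,0.006],[-0.0057,0,0.0065],[-0.0051,0,0.007],[-0.0045,0,0.0074],[-0.0038,0,0.0078],[-0.003,0,0.0081],[-0.0023,0,0.0084],[-0.0015,0,0.0085],[-0.0008,0,0.0086],[0,0,0.001],[0,0,0],[0,0,0]],"gripper":[0.5,0.5,0.5,0.5,0.5,0.5,0.5,0.5,0.5,0.5,0.5,0.5,0.5]}'; python3 -c "
import rel; rel.avg(3)"
```

```text
t: 19.52
tool_pos: [0.5709, -0.2825, 0.1206]
eef_rot: [0.0, 0.899, 0.439, 0.0]
ft_force: [-1.4, 1.5, 3.9]
grip_width: 0.0348
grasp_force: 30.0
t: 20.6
tool_pos: [0.5473, -0.3129, 0.0465]
eef_rot: [-0.0, 0.898, 0.439, 0.0]
ft_force: [-3.7, 1.2, 13.0]
grip_width: 0.0345
grasp_force: 30.0
mean [-52.2  -0.3  46.5  -3.7   1.1  13.6  34.5  30. ] sd [0.  0.  0.  0.3 0.8 0.5 0.2 0. ]
```

Shut against a 13 N reaction. I'll release, rise, then press the lid's front with closed fingertips to confirm it's fully down (contact expected at TCP z ≈ 60 mm).

```bash
python3 -m crank '{"angular":[[0,0,0],[0,0,0],[0,0,0],[0,0,0],[0,0,0],[0,0,0],[0,0,0],[0,0,0],[0,0,0],[0,0,0],[0,0,0],[0,0,0],[0,0,0],[0,0,0],[0,0,0]],"dp":[[0,0,0],[0,0,0],[0,0,0],[0,0,0],[0,0,-0.01],[0,0,-0.02],[0,0,-0.02],[0.015,0,0],[0.015,0,0],[0,0,0],[0,0,0],[0,0,0],[0,0,0],[0,0,0.02],[0,0,0]],"gripper":[-0.3,-0.3,-0.3,-0.3,-0.3,-0.3,-0.3,1,1,1,1,1,1,1,1]}'; python3 -c "
import rel; rel.avg(4)"
```

```text
t: 22.0
tool_pos: [0.5635, -0.2887, 0.0729]
eef_rot: [-0.002, 0.899, 0.439, -0.002]
ft_force: [-0.3, 0.8, -0.2]
grip_width: 0.0088
grasp_force: 0.0
mean [-23.    0.9  74.3   0.1   0.1   0.5   3.6   0. ] sd [0.1 0.7 1.  0.4 0.5 0.5 3.4 0. ]
```

```bash
python3 -m crank '{"angular":[[0,0,0],[0,0,0],[0,0,0],[0,0,0],[0,0,0],[0,0,0],[0,0,0],[0,0,0]],"dp":[[0,0,0.004],[0,0,0.004],[0,0,0.003],[0,0,0.002],[0,0,0.002],[0,0,0.001],[0,0,0],[0,0,0]],"gripper":[1,1,1,1,1,1,1,1]}'; python3 -c "
import rel; rel.avg(3)"
```

```text
t: 22.87
tool_pos: [0.5655, -0.2891, 0.0607]
eef_rot: [-0.0, 0.898, 0.439, 0.0]
ft_force: [-2.3, 2.0, 8.1]
grip_width: 0.0005
grasp_force: 4.4
mean [-22.2  -0.1  60.7  -2.5   1.8   8.6   0.2   4.4] sd [0.  0.  0.  0.2 0.4 0.4 0.2 0. ]
```

Contact at 46.7 mm with 8 N, so the lid is shut to within about 0.01 rad. Retreating and handing in.

```bash
python3 -m crank '{"angular":[[0,0,0],[0,0,0],[0,0,0],[0,0,0],[0,0,0],[0,0,0],[0,0,0],[0,0,0],[0,0,0]],"dp":[[0,0,-0.01],[0,0,-0.02],[0,0,-0.03],[0,0,-0.03],[0,0,-0.03],[0,0,0],[0,0,0],[0,0,0],[0,0,0]],"gripper":[1,1,1,1,1,1,1,1,1]}'; python3 -c "
from h import *
import rel
a=np.load('cam_scene.npz')['px']; grab('top'); d=np.load('cam_top.npz')['px']
b=cv2.imread('pics/top0.png')[:,:,::-1]
print('tape patch red centroid', [np.argwhere((im[240:280,220:262,0].astype(int)-im[240:280,220:262,1]>70)).mean(0).round(1) for im in (b,d)])
print(workorder.close_job())"
```

```text
t: 23.77
tool_pos: [0.5649, -0.2886, 0.1784]
eef_rot: [-0.001, 0.898, 0.439, -0.001]
ft_force: [1.1, 0.8, 0.2]
grip_width: 0.0003
grasp_force: 0.0
tape patch red centroid [array([18., 20.]), array([18., 20.])]
the job is handed in; nothing more can be done
None
```

The stray reel is in the tin, upright beside the stored one, the lid is shut to about 0.01 rad, and the tape has not moved; the job was handed in at about 24 s, and no verdict was returned.

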